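# Put the matches away and shut the drawer

### The job

Put the red match box away: lay it flat inside the open drawer of the small wooden drawer box, then push the drawer fully shut with the match box inside.

Things in the scene. Friction and masses are not known exactly. Their poses are not given: they have to be found in the camera images.
- match_box_center (a point): Centre (half-way up) of the closed match box, red top, dark sides, loose and flat on the worktop: 38 mm along its x, 58 mm along its y, 16 mm high (z), about 30 g. The small things near it (a red tea light, a little yellow bowl) are not part of the job. A wall cabinet, underside 0.47 m up, overhangs the back; its nearest corner is at about x 0.54, y -0.15: carry low and close in.
- drawer_in (a point): Point on the drawer's inner floor, 15 mm above the worktop, mid-width, 47 mm behind the front panel's inner side: middle of the part that shows while open. Moves with the drawer. x points the way it shuts, y across, z up. Inside: x -47 to +75 mm, y +-73 mm, walls 27 mm high. At the start 90 to 105 mm of it shows in front of the brown drawer box (fixed, 140 deep, 180 wide, 56 high).
- drawer_pull (a point): Middle of the brass bar pull on the pale wood drawer front (12 mm thick, 180 mm wide, top edge 55 mm above the worktop): bar 8 mm thick, 60 mm long along y, 28 mm above the worktop, 12 mm in front of the panel's outer face, 71 mm in front of drawer_in. Axes as there; moves with the drawer. Pushing it or the panel along +x shuts the drawer.
- drawer (a joint): How far the drawer stands open, in m: 0 is fully shut, against a stop; 0.09 to 0.105 at the start; 0.11 fully out. It slides with 1.5 N of friction plus 3 N per m/s and stays where it is left.
Things that resemble listed ones, but are neither listed nor needed, are in the scene too. What is shaped like the part that bears match_box_center but orange or white is not meant.

How it is judged (in metres and radians):
On the way, in this order (a step that is already met when the one before it is completed fails the run):
1. the match box lies flat in the drawer (x of match_box_center in the frame of drawer_in between -0.04 and 0.07 m and y of match_box_center in the frame of drawer_in between -0.065 and 0.065 m and z of match_box_center in the frame of drawer_in below 0.018 m and angle between match_box_center's own z axis and vertical below 0.25 rad), for 0.2 s.
2. the drawer is shut (value of joint drawer below 0.012 m), for 0.2 s.
At the end, for the whole second after the job is handed in: The drawer is shut to within 12 mm of its stop, and the match box lies flat (within about 14 degrees) on the drawer's floor inside it (all of step 1 and value of joint drawer below 0.012 m); the robot touches nothing.
It also fails if it takes over 38 s, if anything falls off the work surface, if the arm or the gripper's body presses on something with over 40 N, if the wrist force passes 120 N, or if a joint passes its speed limit or range.

### The arm

A 7-joint arm with a two-finger parallel gripper is mounted at the origin on a cart in front of the work surface, level with it; the furniture and walls round the work are solid. World frame = base frame: x ahead of the robot, y to its left, z up, the work surface at z = 0. Lengths are in m, angles in degrees, forces in N, time in s.
With the tool pointing down it reaches from about 0.425 to 0.875 m from the base axis. Payload 4.7 kg.
Tool frame: the origin (TCP) lies midway between the tips of the shut fingers; the grasp point (between the pads) lies 19 mm behind it; z points along the fingers, y is the line along which they close (so a half turn about z gives the same grasp; the last joint's range is limited). The gripper opens to 87 mm and grips with 3 to 60 N. Pads are 19 mm wide; open, the fingers measure 117 mm over their backs; the gripper's body (75 mm by 190 mm) begins 51 mm behind the grasp point.
Start: joints at [64.693, 18.392, -4.016, 83.108, 1.295, 78.541, -3.26], TCP at [0.286, -0.584, 0.223] pointing down, gripper open.
Joint ranges: [-163.93, 163.93], [-17.29, 119.83], [-79.2, 71.16], [3.27, 140.29], [-89.18, 269.18], [5.43, 117.66], [-154.24, 154.24]. Speed limits (degrees/s): [147.25, 147.25, 180, 180, 180, 180, 180].

### API

Orientations are given as [roll, pitch, yaw] about the fixed x, y, z axes, in that order (R = Rz(yaw) Ry(pitch) Rx(roll)).
In Python, from cell import env, viewer, boxes_of, masks_of gives the robot as it stands. The module is installed in compiled form; this text tells all that it offers.
- The arm moves only by the tool apply_moves, never from a script. Its argument "moves" is a list of rows, each a list of 7 numbers: the shift along the tool's x, y, z scaled (see below), then the turn, a rotation vector about the tool's x, y, z scaled (see below), then the opening, from 0 (shut) to 1 (fully open). A call has 1 to 20 rows; each row is the pose to reach, as a shift and turn from the pose commanded when the call began, along the tool's axes at that moment; what a row does not reach only later rows make up. The controller multiplies each number of a shift by 0.2 m and each number of a turn by 1.5 rad. A row lasts 1/10 s, in which the tool goes at most 50 mm and 8.59 degrees, less where a joint would pass 70% of its speed; a pose out of reach is approached as far as the arm can. A call with a number of a shift or a turn outside -1 to 1 is refused whole. A call with a gripper value outside its range is refused whole. The fingers move at their own pace and stop on an object; "grip_force" is the grip in N (left out, the last holds). Time passes only in rows, so rows that repeat a pose let the fingers close. It gives the time, the measured TCP pose, the force, the opening and the grip force at its end, in the units of the state.
- env.get_obs(): the state, without advancing time (a new reading comes with each control period).
- viewer.read_camera(name): name is "side" or "top" or "wrist"; returns the picture (384x512x3 uint8, red, green, blue); there is no depth.
- viewer.get_calibration(name): a dict with "fov_y" (degrees; the focal length in pixels is half the picture's height over the tangent of half this angle, whatever the lens; pixels are square), "cx", "cy" (the principal point, pixels), "position" and "orientation" of the camera in the world. Camera axes: x right, y up, looking along -z (the intrinsics and any distortion apply to the point x, -y, -z); pixel columns grow to the right and rows downward; lengths in m; the calibration is good to about 2 mm. A picture is of the moment at which its call begins: read the wrist's pose just before it. get_calibration takes no time and is no camera call; for the wrist camera it gives the pose at the moment of the call.
- env.sign_off(): hands the job in; it is judged then, once.
Trained networks look in the newest picture that a camera, given by its name, has taken for a name from the list of things; names that differ only in an ending like _2 or _b are one class to them, and where a whole thing is asked for, a point or a joint stands for the part that bears it (a point fixed in the world has none). Each returns a list of dicts, best first, with "conf" (0 to 1); they miss things now and then, are a little off and sometimes report something else, mostly with a low value. They report only what shows in the picture. A call takes as long as a camera call. They do not tell look-alikes from the thing itself.
- boxes_of(camera, target): "location" ([column, row] in pixels, amid what is visible of it).
- masks_of(camera, target): "pixels" (384x512 bool, what is visible of it) and "location" ([column, row] in pixels, amid what is visible of it).
The state is a dict: "time_s": time; "qpos": joint angles; "joint_velocities": joint speeds; "effort": joint torques, N m; "tool_pos": TCP position; "tool_rot": TCP orientation; "force": force on the tool from outside, world axes, zero at the start; "wrist_torque": the same for the moment, N m; "grip_width": finger opening in m; "grasp_force": force on a finger pad.
Only numpy, scipy, OpenCV 4.12 (cv2) and the standard library are available. Lean on these libraries where they do the work, as an engineer would, in place of code of your own. Each camera call takes 0.05 s, during which the arm holds its last target. There are 200 camera calls.

## Working session

There is one attempt and no reset: what is moved stays moved. The work goes in short steps, Python scripts to look and compute and a tool call to move; the robot and the scene stay as the last step left them, time stands still between calls to the robot, and variables do not carry over. Pictures are saved under pics/ and viewed, at most 10 in all, crops included, and the job is handed in when it is done.

Besides the shell and the picture viewer there is one more tool, called as name([rows], argument=value, ...), one row to a line, values as JSON. apply_moves: Moves the arm, as the interface text tells. Shifts and turns lie within -1 to 1; 1 stands for 0.2 m of shift or 1.5 rad of turn. Its arguments: {"type":"object","properties":{"moves":{"type":"array","items":{"type":"array","items":{"type":"number","minimum":-1,"maximum":1}}},"grip_force":{"type":"number"}},"required":["moves"]}

```bash
mkdir -p pics; cat > h.py <<'E'
import numpy as np, cv2
from scipy.spatial.transform import Rotation as R
from cell import env, viewer, boxes_of, masks_of
def snap(n,f=None):
    c=viewer.get_calibration(n); im=viewer.read_camera(n)
    if f: cv2.imwrite('pics/'+f,im[:,:,::-1])
    return im,c
def rot(o):
    o=np.array(o,float)
    if o.shape==(3,3): return o
    return (R.from_euler('xyz',o,degrees=True) if o.size==3 else R.from_quat(o)).as_matrix()
def ray(c,px):
    f=192/np.tan(np.radians(c['fov_y'])/2)
    d=np.array([(px[0]-c['cx'])/f,-(px[1]-c['cy'])/f,-1])
    return np.array(c['position']),rot(c['orientation'])@d
def atz(c,px,z):
    p,d=ray(c,px); return p+d*(z-p[2])/d[2]
def proj(c,P):
    f=192/np.tan(np.radians(c['fov_y'])/2)
    q=rot(c['orientation']).T@(np.array(P)-c['position'])
    return np.array([c['cx']-f*q[0]/q[2], c['cy']+f*q[1]/q[2]])
def tri(obs):
    A=np.zeros((3,3));b=np.zeros(3)
    for c,px in obs:
        p,d=ray(c,px);d=d/np.linalg.norm(d);M=np.eye(3)-np.outer(d,d);A+=M;b+=M@p
    return np.linalg.solve(A,b)
E
python3 - <<'E'
from h import *
print(env.get_obs()['tool_rot'],env.get_obs()['tool_pos'])
ims=[]
for n in ['top','side']:
    im,c=snap(n,n+'0.png'); print(n,c)
    for t in ['match_box_center','drawer_in','drawer_pull','drawer']:
        for b in boxes_of(n,t)[:5]: print(t,np.round(b['location'],1),round(b['conf'],2),np.round(atz(c,b['location'],.016),3))
E
```

```text
[-1.79891520e+02  6.23214573e-03  2.61136807e+01] [ 0.28580929 -0.58317115  0.22147168]
top {'fov_y': 57.890787433812065, 'cx': 252.08122965909956, 'cy': 195.60364167956934, 'position': array([ 0.27029948, -0.29983172,  0.88517531]), 'orientation': array([ 10.53005914,   1.06522901, -90.55641547])}
match_box_center [225.2 179. ] 0.67 [ 0.476 -0.216  0.016]
match_box_center [187.3 194.3] 0.6 [ 0.438 -0.12   0.016]
match_box_center [174.1 235.7] 0.6 [ 0.332 -0.089  0.016]
drawer_in [291.1 185.4] 0.82 [ 0.457 -0.385  0.016]
drawer_pull [293.  185.6] 0.88 [ 0.457 -0.39   0.016]
drawer [294.3 186. ] 0.79 [ 0.456 -0.393  0.016]
side {'fov_y': 53.855661385842005, 'cx': 255.79444511338727, 'cy': 191.1969015614611, 'position': array([0.12366227, 0.37679721, 0.48382692]), 'orientation': array([  60.51446058,   -0.4452257 , -155.87953297])}
match_box_center [211.2 227.1] 0.98 [ 0.481 -0.196  0.016]
match_box_center [207.5 262.4] 0.95 [ 0.43  -0.093  0.016]
match_box_center [251.7 283. ] 0.77 [ 0.331 -0.077  0.016]
drawer_in [254.8 186.9] 0.72 [ 0.47  -0.399  0.016]
drawer_pull [255.5 187.2] 0.75 [ 0.468 -0.399  0.016]
drawer [256.9 189.6] 0.58 [ 0.459 -0.389  0.016]
```

```bash
ls pics
```

```text
side0.png
top0.png
```

View pics/top0.png

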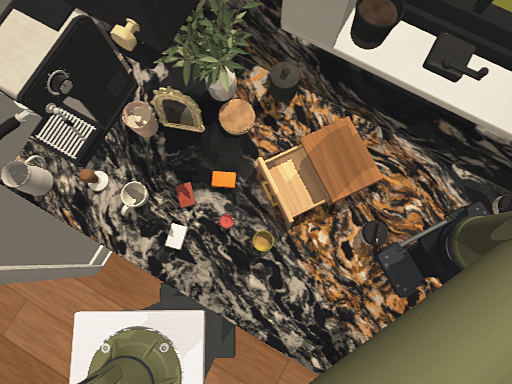

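View pics/side0.png

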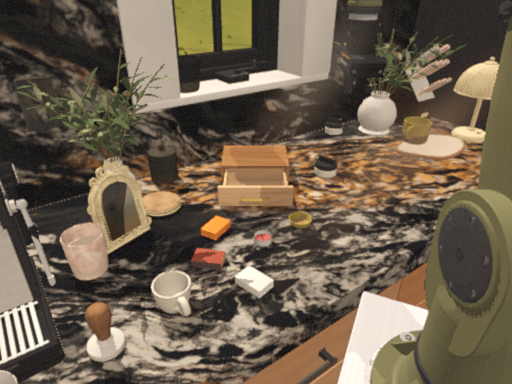

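```bash
python3 - <<'E'
from h import *
C={n:viewer.get_calibration(n) for n in ['top','side','wrist']}
print(C['wrist'])
M={n:masks_of(n,'match_box_center') for n in ['top','side']}
for n in M:
  for m in M[n]: print(n,np.round(m['location'],1),m['pixels'].sum(),np.round(atz(C[n],m['location'],.012),3))
for a,b in [((187,194.3),(207.5,260)),((224,179.5),(215,228)),((176,235.5),(254,282)),((226,221),(263,239)),((263,241),(300,220)),((258,158),(220,184)),((290,223),(292,185)),((352,117),(287,147)),((303,136),(223,147))]:
  P=tri([(C['top'],a),(C['side'],b)]);print(np.round(P,3),np.round(proj(C['top'],P)-a,1),np.round(proj(C['side'],P)-b,1))
print('tcp in top',proj(C['top'],env.get_obs()['tool_pos']),proj(C['side'],[0,0,0]),proj(C['top'],[0,0,0.]))
E
```

```text
{'fov_y': 58.12805226584663, 'cx': 250.63030345491796, 'cy': 189.97937238240226, 'position': array([ 0.34449316, -0.55453764,  0.38504513]), 'orientation': array([-1.39977635e+01, -1.09769052e-03, -6.39127002e+01])}
top [175.2 236.7] 393 [ 0.33  -0.091  0.012]
top [187.5 194.9] 339 [ 0.437 -0.119  0.012]
top [225.3 178.7] 351 [ 0.478 -0.216  0.012]
side [252.2 283.5] 768 [ 0.331 -0.081  0.012]
side [207.1 260.7] 575 [ 0.435 -0.101  0.012]
side [213.  229.2] 435 [ 0.477 -0.196  0.012]
[ 0.442 -0.115  0.   ] [-0.2 -0.5] [0.7 0.2]
[ 0.479 -0.212  0.004] [-0.2 -0.6] [0.7 0.2]
[ 0.333 -0.091  0.006] [0.1 0.2] [-0.2 -0. ]
[ 0.369 -0.218  0.005] [-0. -0.] [0. 0.]
[ 0.318 -0.311  0.01 ] [-0.1 -0.3] [0.3 0. ]
[ 0.517 -0.302  0.062] [0.1 0.3] [-0.3 -0.1]
[ 0.36  -0.375  0.058] [-0.4 -1.3] [1.3 0.2]
[ 0.514 -0.531  0.105] [ 4.6 35.6] [-27.  -12.4]
[ 0.559 -0.407  0.106] [-0.5 -1.3] [1.2 0.4]
tcp in top [410.25303145 250.0493003 ] [456.88347583 404.11946934] [134.05890331 376.97578008]
```

```bash
cat >> h.py <<'E'
def plan(P,yaw):
    "row numbers to bring TCP to P, pointing down, with tool y at world angle yaw (mod 180, nearest)"
    o=env.get_obs(); T=R.from_euler('xyz',o['tool_rot'],degrees=True)
    y=T.as_matrix()[:,1]; cur=np.degrees(np.arctan2(y[1],y[0])); out=[]
    s=T.inv().apply(np.array(P)-o['tool_pos'])/.2
    d=(yaw-cur+90)%180-90
    for k in (d,d-180*np.sign(d)):
        a=cur+k; G=R.from_euler('xyz',[180,0,a+90],degrees=True)
        out.append((round(k,1),np.round((T.inv()*G).as_rotvec()/1.5,3)))
    print('cur y-ang',round(cur,1),'q7',np.round(o['qpos'],1)[6],'shift',np.round(s,3),'turns',out)
def rect(c,mask,z):
    "mask outline on plane z -> centre, size (long,short), angle of short axis"
    k=cv2.findContours(mask.astype(np.uint8),cv2.RETR_EXTERNAL,cv2.CHAIN_APPROX_NONE)[0]
    k=max(k,key=cv2.contourArea)[:,0]
    W=np.array([atz(c,p,z)[:2] for p in k],np.float32)
    b=cv2.boxPoints(cv2.minAreaRect(W*1000))/1000
    e=[b[1]-b[0],b[2]-b[1]]; e.sort(key=np.linalg.norm)
    return np.round(b.mean(0),4),[round(float(np.linalg.norm(x)),4) for x in e],round(float(np.degrees(np.arctan2(e[0][1],e[0][0]))%180),1)
E
python3 - <<'E'
from h import *
for n in ['top','side']:
  im,c=snap(n)
  for m in masks_of(n,'match_box_center'): print(n,np.round(m['location']),rect(c,m['pixels'],.012), im[m['pixels']].mean(0).round())
plan([.44,-.117,.2],95)
plan([.40,-.117,.2],95)
E
```

```text
top [226. 180.] (array([ 0.4788, -0.2128], dtype=float32), [0.0398, 0.0575], 179.2) [246. 149.  54.]
top [174. 237.] (array([ 0.3326, -0.0937], dtype=float32), [0.0419, 0.0579], 73.6) [233. 229. 213.]
top [187. 196.] (array([ 0.4383, -0.1148], dtype=float32), [0.0418, 0.062], 103.9) [154.  74.  58.]
side [255. 282.] (array([ 0.3325, -0.0877], dtype=float32), [0.051, 0.0686], 73.9) [225. 217. 199.]
side [211. 228.] (array([ 0.4776, -0.2058], dtype=float32), [0.051, 0.0785], 177.2) [227. 143.  60.]
side [207. 261.] (array([ 0.4377, -0.1074], dtype=float32), [0.0518, 0.0625], 107.2) [149.  81.  63.]
cur y-ang -63.9 q7 -3.3 shift [ 1.718 -1.756  0.113] turns [(np.float64(-21.1), array([0.   , 0.   , 0.246])), (np.float64(158.9), array([-0.   ,  0.   , -1.849]))]
cur y-ang -63.9 q7 -3.3 shift [ 1.538 -1.844  0.113] turns [(np.float64(-21.1), array([0.   , 0.   , 0.246])), (np.float64(158.9), array([-0.   ,  0.   , -1.849]))]
```

```bash
python3 -c "
import cv2;a=cv2.imread('pics/top0.png')[140:260,140:300];cv2.imwrite('pics/crop.png',cv2.resize(a,None,fx=4,fy=4,interpolation=2))"
```

```text
(no output)
```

View pics/crop.png

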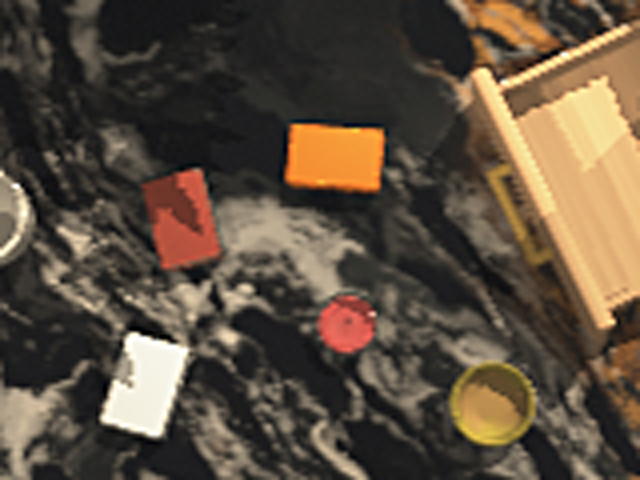

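apply_moves([
  [0.86,-0.88,0.05,0,0,0.14,1],
  [0.86,-0.88,0.05,0,0,0.14,1],
  [0.86,-0.88,0.05,0,0,0.14,1],
  [0.86,-0.88,0.05,0,0,0.14,1],
  [0.86,-0.88,0.05,0,0,0.14,1],
  [0.86,-0.88,0.05,0,0,0.14,1],
  [0.86,-0.88,0.05,0,0,0.14,1],
])

```text
time_s: 1.5
tool_pos: [0.3636, -0.3492, 0.2131]
tool_rot: [179.9, 0.0, 14.2]
force: [-0.1, -0.1, 0.3]
grip_width: 0.087
grasp_force: 0.0
```

The crop confirms it: the red rectangle at full-frame pixel (185,195) is the match box. The round red thing at (227,221) is the tea light, and the orange box at (224,179) and white box at (176,236) are look-alikes.

```bash
python3 - <<'E'
from h import *
im,c=snap('wrist','w1.png'); print(c['position'],c['orientation'])
for t in ['match_box_center','drawer_in','drawer_pull']:
  for m in masks_of('wrist',t): print(t,np.round(m['location']),m['conf'],m['pixels'].sum(),rect(c,m['pixels'],.016 if 'm' in t else .055), im[m['pixels']].mean(0).round())
plan([.40,-.105,.2],104)
E
```

```text
[ 0.42663757 -0.3326486   0.37556254] [-13.99668604  -0.07969925 -75.78823321]
match_box_center [ 11. 134.] 0.79 1666 (array([ 0.3358, -0.1078], dtype=float32), [0.0352, 0.0687], 94.3) [229. 227. 222.]
match_box_center [144.  20.] 0.66 2558 (array([ 0.4774, -0.2106], dtype=float32), [0.0389, 0.0625], 176.1) [245. 177. 101.]
match_box_center [35. 31.] 0.63 3204 (array([ 0.4386, -0.1148], dtype=float32), [0.0471, 0.0598], 104.2) [158.  84.  72.]
drawer_in [315.  79.] 0.68 22417 (array([ 0.4529, -0.3823], dtype=float32), [0.1303, 0.1634], 114.4) [207. 180. 139.]
drawer_pull [312.  79.] 0.79 22384 (array([ 0.4531, -0.3822], dtype=float32), [0.1301, 0.164], 115.1) [207. 180. 139.]
cur y-ang -76.1 q7 -35.2 shift [ 0.48  -1.15   0.062] turns [(np.float64(0.1), array([ 0.   ,  0.   , -0.001])), (np.float64(-179.9), array([ 0.   , -0.   ,  2.094]))]
```

View pics/w1.png

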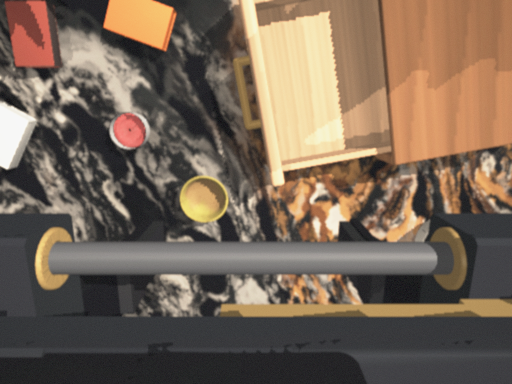

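The wrist view shows the red box at (33,33), the orange box at (140,20), the tea light at (130,130), the drawer front's near corner at about (275,185) and the cabinet's front corner at about (392,163).

```bash
python3 - <<'E'
from h import *
c=viewer.get_calibration('wrist'); t=viewer.get_calibration('top')
for p in [(273,185),(283,183),(242,10),(256,60),(392,163),(380,2)]: print(p,np.round(atz(c,p,.055),3))
for p in [(258,158),(290,223)]: print('top',p,np.round(atz(t,p,.055),3))
# red box top corners, wrist
for p in [(5,0),(47,0),(55,66),(12,67)]: print(p,np.round(atz(c,p,.016),3))
print(tri([(c,(33,33)),(t,(187,194.8))]))
print(tri([(c,(275,185)),(t,(290,223))]))
plan([.438,-.115,.12],104)
E
```

```text
(273, 185) [ 0.358 -0.374  0.055]
(283, 183) [ 0.362 -0.383  0.055]
(242, 10) [ 0.498 -0.31   0.055]
(256, 60) [ 0.463 -0.331  0.055]
(392, 163) [ 0.405 -0.477  0.055]
(380, 2) [ 0.532 -0.421  0.055]
top (258, 158) [ 0.52  -0.302  0.055]
top (290, 223) [ 0.357 -0.376  0.055]
(5, 0) [ 0.462 -0.088  0.016]
(47, 0) [ 0.472 -0.126  0.016]
(55, 66) [ 0.414 -0.14   0.016]
(12, 67) [ 0.403 -0.099  0.016]
[ 0.43762235 -0.11856932  0.01822262]
[ 0.35738851 -0.37644025  0.0505414 ]
cur y-ang -76.1 q7 -35.2 shift [ 0.652 -1.056  0.462] turns [(np.float64(0.1), array([ 0.   ,  0.   , -0.001])), (np.float64(-179.9), array([ 0.   , -0.   ,  2.094]))]
```

apply_moves([
  [0.65,-1.0,0.3,0,0,0,0.8],
  [0.65,-1.0,0.3,0,0,0,0.8],
  [0.65,-1.0,0.3,0,0,0,0.8],
  [0.65,-1.0,0.3,0,0,0,0.8],
  [0.65,-1.0,0.3,0,0,0,0.8],
  [0.65,-1.0,0.3,0,0,0,0.8],
  [0.65,-1.0,0.3,0,0,0,0.8],
])

```text
time_s: 2.4
tool_pos: [0.4406, -0.1246, 0.1523]
tool_rot: [-180.0, 0.0, 14.1]
force: [-0.7, -0.7, 1.0]
grip_width: 0.0695
grasp_force: 0.0
```

```bash
python3 - <<'E'
from h import *
im,c=snap('wrist','w2.png'); o=env.get_obs(); print(o['tool_pos'],proj(c,o['tool_pos']),proj(c,[.438,-.115,.016]))
for m in masks_of('wrist','match_box_center'): print(np.round(m['location']),m['conf'],m['pixels'].sum(),rect(c,m['pixels'],.014), im[m['pixels']].mean(0).round())
plan([.438,-.115,.05],104)
plan([.438,-.115,.005],104)
E
```

```text
[ 0.44041433 -0.12579855  0.15254264] [253.61314614 238.63472189] [239.84362698 179.83134413]
[234. 176.] 0.89 2913 (array([ 0.4383, -0.1105], dtype=float32), [0.0395, 0.0615], 104.8) [194. 103.  88.]
[187. 289.] 0.66 1128 (array([ 0.3205, -0.0929], dtype=float32), [0.0322, 0.0473], 14.1) [235. 232. 226.]
[352. 158.] 0.58 3006 (array([ 0.4782, -0.2081], dtype=float32), [0.0388, 0.0623], 174.2) [245. 201. 115.]
cur y-ang -76.1 q7 -62.7 shift [ 0.002 -0.058  0.513] turns [(np.float64(0.1), array([ 0.   ,  0.   , -0.001])), (np.float64(-179.9), array([ 0.   , -0.   ,  2.093]))]
cur y-ang -76.1 q7 -62.7 shift [ 0.002 -0.058  0.738] turns [(np.float64(0.1), array([ 0.   ,  0.   , -0.001])), (np.float64(-179.9), array([ 0.   , -0.   ,  2.093]))]
```

View pics/w2.png

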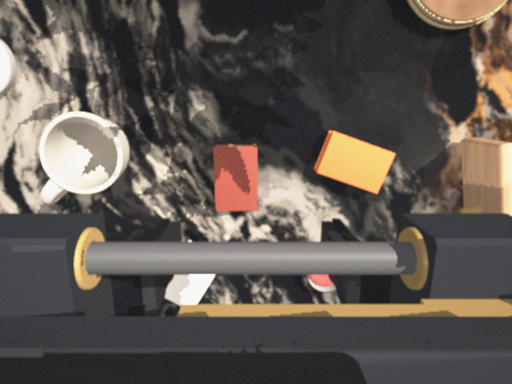

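The red box is at (236,178) and square to the fingers. The estimates agree within a few millimetres, so I'm going down.

apply_moves([
  [0,-0.06,0.2,0,0,0,0.8],
  [0,-0.06,0.4,0,0,0,0.8],
  [0,-0.06,0.55,0,0,0,0.8],
  [0,-0.06,0.65,0,0,0,0.8],
  [0,-0.06,0.735,0,0,0,0.8],
  [0,-0.06,0.735,0,0,0,0.8],
  [0,-0.06,0.735,0,0,0,0],
  [0,-0.06,0.735,0,0,0,0],
  [0,-0.06,0.735,0,0,0,0],
  [0,-0.06,0.735,0,0,0,0],
  [0,-0.06,0.735,0,0,0,0],
  [0,-0.06,0.735,0,0,0,0],
], grip_force=12)

```text
time_s: 3.7
tool_pos: [0.438, -0.1129, 0.0061]
tool_rot: [180.0, -0.0, 14.1]
force: [-0.4, -0.6, 3.0]
grip_width: 0.039
grasp_force: 12.0
```

apply_moves([
  [0,0,-0.2,0,0,0,0],
  [0,0,-0.4,0,0,0,0],
  [0,0,-0.57,0,0,0,0],
  [0,0,-0.57,0,0,0,0],
])

```text
time_s: 4.1
tool_pos: [0.4411, -0.1135, 0.1243]
tool_rot: [179.7, -0.4, 14.1]
force: [1.0, -0.3, 0.0]
grip_width: 0.0392
grasp_force: 12.0
```

```bash
python3 - <<'E'
from h import *
o=env.get_obs(); print(o['grip_width'],o['grasp_force'],o['qpos'].round(1) if hasattr(o['qpos'],'round') else o['qpos'])
plan([.464,-.392,.13],24.5)
E
```

```text
0.03923668571808419 11.996040791273117 [ 3.840e+01 -4.000e-01 -2.700e+01  1.163e+02 -1.000e-01  6.350e+01
 -6.460e+01]
cur y-ang -75.9 q7 -64.6 shift [-0.228  1.379 -0.022] turns [(np.float64(-79.6), array([-0.   , -0.007,  0.926])), (np.float64(100.4), array([ 0.007, -0.   , -1.168]))]
```

apply_moves([
  [-0.16,0.95,-0.1,0,0,0.92,0],
  [-0.16,0.95,-0.1,0,0,0.92,0],
  [-0.16,0.95,-0.1,0,0,0.92,0],
  [-0.16,0.95,-0.1,0,0,0.92,0],
  [-0.16,0.95,-0.1,0,0,0.92,0],
  [-0.16,0.95,-0.1,0,0,0.92,0],
  [-0.16,0.95,-0.1,0,0,0.92,0],
  [-0.16,0.95,-0.1,0,0,0.92,0],
  [-0.16,0.95,-0.1,0,0,0.92,0],
  [-0.16,0.95,-0.1,0,0,0.92,0],
  [-0.16,0.95,-0.1,0,0,0.92,0],
])

```text
time_s: 5.2
tool_pos: [0.4525, -0.3044, 0.1388]
tool_rot: [180.0, 0.1, -64.8]
force: [0.2, -0.6, 0.1]
grip_width: 0.0393
grasp_force: 12.0
```

```bash
python3 - <<'E'
from h import *
o=env.get_obs(); print(o['tool_pos'],o['grip_width'],np.round(o['qpos'],1))
im,c=snap('wrist','w3.png')
plan([.464,-.392,.13],24.5)
D=np.array([.464,-.392,.015]);x=np.array([.415,-.91,0]);y=np.array([.91,.415,0]);z=np.array([0,0,1])
for a,b,h in [(-59,-90,40),(-59,90,40),(-47,-73,0),(-47,73,0),(40,-73,0),(40,73,0),(54,-90,41),(54,90,41)]:
  u=proj(c,D+(a*x+b*y+h*z)/1000).astype(int); print(u); cv2.circle(im,(int(u[0]),int(u[1])),4,(0,255,0),1)
cv2.imwrite('pics/w3.png',im[:,:,::-1])
E
```

```text
[ 0.45247047 -0.30442457  0.13881267] 0.039291413175283375 [  43.1    9.7  -13.1  103.8    2.4   66.8 -125.6]
cur y-ang -154.8 q7 -125.6 shift [0.42  0.135 0.045] turns [(np.float64(-0.7), array([0.   , 0.   , 0.008])), (np.float64(179.3), array([-1.000e-03,  1.000e-03, -2.086e+00]))]
[411 162]
[161 159]
[370 139]
[193 137]
[381  25]
[189  22]
[433 -12]
[151 -15]
```

View pics/w3.png

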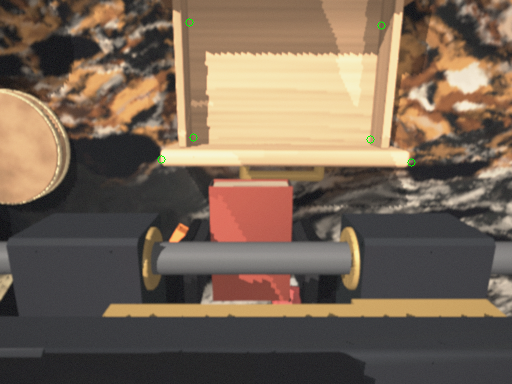

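The projected outline falls on the drawer edges. The front panel's corners are at (161,159) and (411,162), and the box is held straight. Next I place it.

apply_moves([
  [0.22,0.07,0,0,0,0.008,0],
  [0.42,0.135,0,0,0,0.008,0],
  [0.42,0.135,0.05,0,0,0.008,0],
  [0.42,0.135,0.2,0,0,0.008,0],
  [0.42,0.135,0.35,0,0,0.008,0],
  [0.42,0.135,0.45,0,0,0.008,0],
  [0.42,0.135,0.52,0,0,0.008,0],
  [0.42,0.135,0.56,0,0,0.008,0],
  [0.42,0.135,0.58,0,0,0.008,0],
  [0.42,0.135,0.58,0,0,0.008,0],
])

```text
time_s: 6.25
tool_pos: [0.4641, -0.3924, 0.0238]
tool_rot: [-180.0, -0.0, -65.6]
force: [-0.1, 0.1, -0.8]
grip_width: 0.0391
grasp_force: 12.0
```

apply_moves([
  [0,0,0.01,0,0,0,0],
  [0,0,0.01,0,0,0,0],
  [0,0,0.01,0,0,0,0.7],
  [0,0,0.01,0,0,0,0.7],
  [0,0,0.01,0,0,0,0.7],
  [0,0,0.01,0,0,0,0.7],
  [0,0,-0.1,0,0,0,0.7],
  [0,0,-0.25,0,0,0,0.7],
  [0,0,-0.45,0,0,0,0.7],
  [0,0,-0.5,0,0,0,0.7],
  [-0.2,0,-0.5,0,0,0,0.7],
  [-0.45,0,-0.5,0,0,0,0.7],
  [-0.7,0,-0.5,0,0,0,0],
  [-0.8,0,-0.5,0,0,0,0],
  [-0.8,0,-0.5,0,0,0,0],
])

```text
time_s: 7.75
tool_pos: [0.3969, -0.2436, 0.1233]
tool_rot: [179.9, 0.0, -65.5]
force: [0.3, -0.6, 0.4]
grip_width: 0.0445
grasp_force: 0.0
```

```bash
python3 - <<'E'
from h import *
o=env.get_obs(); print(o['tool_pos'],o['grip_width'],np.round(o['qpos'],1))
im,c=snap('wrist','w4.png')
for m in masks_of('wrist','match_box_center'): print(np.round(m['location']),m['conf'],rect(c,m['pixels'],.03), im[m['pixels']].mean(0).round())
x=np.array([.415,-.91,0]);P=np.array([.464,-.392,.028])-x*.12
plan(P,24.5)
E
```

```text
[ 0.39685718 -0.24364006  0.12333007] 0.04447425646939012 [  42.7    1.   -14.6  115.     0.3   64.  -127.4]
[141. 180.] 0.84 (array([ 0.4746, -0.2161], dtype=float32), [0.0372, 0.0583], 174.9) [246. 193. 110.]
[249.   3.] 0.67 (array([ 0.4509, -0.364 ], dtype=float32), [0.0018, 0.0363], 114.5) [114.  83.  70.]
cur y-ang -155.7 q7 -127.4 shift [0.195 0.001 0.479] turns [(np.float64(0.2), array([-0.   , -0.001, -0.002])), (np.float64(-179.8), array([-2.000e-03,  0.000e+00,  2.093e+00]))]
```

View pics/w4.png

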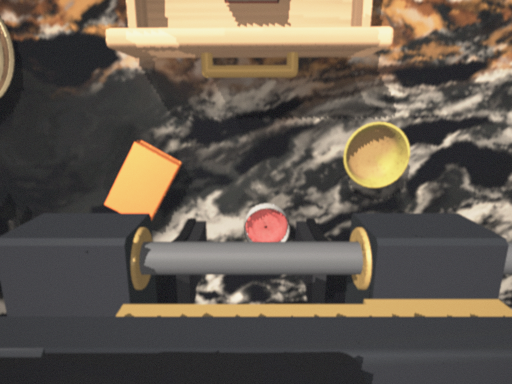

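The dark edge of the box shows inside the drawer at (249,3). I'll check it from the fixed cameras.

```bash
python3 - <<'E'
from h import *
D=np.array([.464,-.392]);x=np.array([.415,-.91]);y=np.array([.91,.415])
for n in ['top','side']:
  im,c=snap(n)
  for m in masks_of(n,'match_box_center'):
    ctr,sz,a=rect(c,m['pixels'],.03); print(n,np.round(m['location']),round(m['conf'],2),sz,a,im[m['pixels']].mean(0).round(),'drawer frame',np.round([(ctr-D)@x,(ctr-D)@y],3))
plan([.418,-.292,.016],24.5)
E
```

```text
top [298. 184.] 0.92 [0.0452, 0.0627] 23.9 [163.  80.  61.] drawer frame [ 0.004 -0.002]
side [212. 231.] 0.85 [0.0509, 0.0713] 174.2 [231. 157.  70.] drawer frame [-0.193  0.086]
side [254. 182.] 0.54 [0.0309, 0.0325] 24.9 [210. 113.  85.] drawer frame [0.01  0.002]
cur y-ang -155.8 q7 -127.4 shift [0.243 0.001 0.537] turns [(np.float64(0.3), array([-0.   , -0.   , -0.003])), (np.float64(-179.7), array([-0.   ,  0.   ,  2.091]))]
```

The box lies flat at (4, -2) mm in the drawer frame. Now I go down in front of the pull.

apply_moves([
  [0.24,0,0.15,0,0,0,0],
  [0.24,0,0.3,0,0,0,0],
  [0.24,0,0.45,0,0,0,0],
  [0.24,0,0.53,0,0,0,0],
  [0.24,0,0.53,0,0,0,0],
  [0.24,0,0.53,0,0,0,0],
])

```text
time_s: 8.65
tool_pos: [0.4179, -0.2908, 0.0176]
tool_rot: [180.0, 0.0, -65.7]
force: [0.2, -0.1, 1.2]
grip_width: 0.0004
grasp_force: 0.0
```

apply_moves([
  [0.05,0,0,0,0,0,0],
  [0.1,0,0,0,0,0,0],
  [0.15,0,0,0,0,0,0],
  [0.2,0,0,0,0,0,0],
  [0.25,0,0,0,0,0,0],
  [0.3,0,0,0,0,0,0],
  [0.34,0,0,0,0,0,0],
  [0.38,0,0,0,0,0,0],
  [0.42,0,0,0,0,0,0],
  [0.45,0,0,0,0,0,0],
  [0.48,0,0,0,0,0,0],
  [0.5,0,0,0,0,0,0],
])

```text
time_s: 9.85
tool_pos: [0.4591, -0.3817, 0.0175]
tool_rot: [180.0, -0.0, -65.7]
force: [0.4, 1.7, -0.1]
grip_width: 0.0004
grasp_force: 0.8
```

apply_moves([
  [0.02,0,0,0,0,0,0],
  [0.04,0,0,0,0,0,0],
  [0.06,0,0,0,0,0,0],
  [0.08,0,0,0,0,0,0],
  [0.1,0,0,0,0,0,0],
  [0.11,0,0,0,0,0,0],
  [0.12,0,0,0,0,0,0],
])

```text
time_s: 10.55
tool_pos: [0.4687, -0.4035, 0.0176]
tool_rot: [180.0, -0.0, -65.7]
force: [-0.5, 1.8, 0.3]
grip_width: 0.0008
grasp_force: 0.8
```

apply_moves([
  [0.01,0,0,0,0,0,0],
  [0.015,0,0,0,0,0,0],
  [0.02,0,0,0,0,0,0],
  [0.025,0,0,0,0,0,0],
])

```text
time_s: 10.95
tool_pos: [0.4698, -0.4057, 0.0174]
tool_rot: [179.9, 0.3, -65.6]
force: [-3.8, 8.1, 6.6]
grip_width: 0.0002
grasp_force: 4.5
```

About 9 N of resistance at the expected stop, so I back off and check.

apply_moves([
  [-0.1,0,0,0,0,0,0],
  [-0.25,0,0,0,0,0,0],
  [-0.4,0,0,0,0,0,0],
  [-0.5,0,-0.2,0,0,0,0],
  [-0.5,0,-0.4,0,0,0,0],
  [-0.5,0,-0.5,0,0,0,0],
  [-0.5,0,-0.5,0,0,0,0],
])

```text
time_s: 11.65
tool_pos: [0.432, -0.3193, 0.122]
tool_rot: [-179.8, -0.5, -65.7]
force: [0.7, 0.3, 0.7]
grip_width: 0.0007
grasp_force: 0.0
```

```bash
python3 - <<'E'
from h import *
im,c=snap('top'); cs=viewer.get_calibration('side'); im2,_=snap('side')
a=np.hstack([cv2.resize(i,None,fx=3,fy=3,interpolation=cv2.INTER_CUBIC) for i in (im[110:230,240:370],im2[130:250,200:330])])
cv2.imwrite('pics/end.png',a[:,:,::-1])
o=env.get_obs();print(o['tool_pos'],o['force'],o['time_s'])
E
```

```text
[ 0.42965289 -0.31758644  0.11796162] [-0.23518517 -0.06960925 -0.11281267] 11.75
```

View pics/end.png

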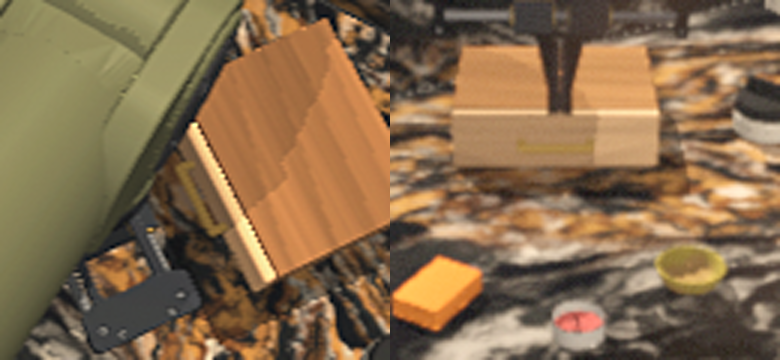

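The panel sits flush against the cabinet at crop pixel (235,205), with no gap showing, and the arm is clear of everything.

```bash
python3 -c "
from cell import env
print(env.sign_off())"
```

```text
the job is handed in; nothing more can be done
None
```

The red match box was placed flat in the drawer and the drawer pushed shut against its stop; I signed off after about 12 s of robot time with the arm clear, and the sign-off call returned no verdict.

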